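Reject the tally counter with the stiff key

ROBOT

A 7-joint arm with a two-finger parallel gripper is mounted at the origin on the work surface. World frame = base frame: x ahead of the robot, y to its left, z up, the work surface at z = 0. Lengths are in m, angles in rad, forces in N, time in s.
With the tool pointing down it reaches from about 0.4 to 0.85 m from the base axis. Payload 4.5 kg.
Tool frame: the origin (TCP) lies midway between the tips of the shut fingers; the grasp point (between the pads) lies 19 mm behind it; z points along the fingers, y is the line along which they close (so a half turn about z gives the same grasp; the last joint's range is limited). The gripper opens to 88 mm and grips with 3 to 60 N. Pads are 18 mm wide; open, the fingers measure 123 mm over their backs; the gripper's body (75 mm by 187 mm) begins 45 mm behind the grasp point.
Start: joints at [-1.108, 0.689, -0.195, 1.565, 0.157, 0.902, -0.215], TCP at [0.26, 0.568, 0.202] pointing down, gripper open.
Joint ranges: [-3.01, 3.01], [-0.46, 2.08], [-1.47, 1.51], [0.13, 2.56], [-1, 4.14], [0.04, 2.09], [-2.66, 2.66]. Speed limits (rad/s): [2.57, 2.57, 3.14, 3.14, 3.14, 3.14, 3.14].

INTERFACE

Orientations are given as a rotation vector (axis times angle).
In Python, from station import * gives the robot as it stands.
- The arm moves only by the shell command python3 -m jog 'ROWS' [FORCE]. ROWS is JSON, a list of rows, each a list of 5 numbers: the shift along the tool's x, y, z in mm, then the turn about the tool's z in rad, then the opening in per cent of the stroke, from 0 (shut) to 100 (fully open). In form: [[tx, ty, tz, spin, claw], ...]. A call has 1 to 8 rows; each row shifts and turns the commanded pose from where the row before left it, along the tool's axes as they then stand; what a row does not reach is not made up. A row lasts 1/10 s, in which the tool goes at most 50 mm and 8.59 degrees, less where a joint would pass 70% of its speed; a pose out of reach is approached as far as the arm can. A call with a gripper value outside its range is refused whole. The fingers move at their own pace and stop on an object; FORCE is the grip in N (left out, the last holds). Time passes only in rows, so rows that do not move let the fingers close. It gives the time, the measured TCP pose, the force, the opening and the grip force at its end, in the units of the state.
- get_state(): the state, without advancing time (a new reading comes with each control period).
- read_camera(name): name is "scene" or "top"; returns a dict with "color" (480x640x3 uint8, red, green, blue), "z_map" (480x640 float32, m along the optical axis (not along the pixel's ray), 0 where there is no reading), "mtx" (3x3 intrinsics, pixels), "R" (3x3) and "t" (3): a world point X has camera coordinates R X + t. Camera axes: x right, y down, z forward; pixel columns grow to the right and rows downward; lengths in m; the calibration is good to about 2 mm. A picture is of the moment at which its call begins.
- job_done(): hands the job in; it is judged then, once.
Trained networks look in a picture, given as the dict that the camera call returned (one of the last four; its "shot" number tells which), for a name from the list of things; names that differ only in an ending like _2 or _b are one class to them, and where a whole thing is asked for, a point or a joint stands for the part that bears it (a point fixed in the world has none). Each returns a list of dicts, best first, with "score" (0 to 1); they miss things now and then, are a little off and sometimes report something else, mostly with a low value. They report only what shows in the picture. A call takes as long as a camera call.
- trace(picture, query): "mask" (480x640 bool, what is visible of it).
- tip_of(picture, query): "location" ([x, y, z] in m, in world coordinates, good to about 4 mm: a listed point, or the origin of a listed thing).
The state is a dict: "time_s": time; "joint_positions": joint angles; "qvel": joint speeds; "joint_efforts": joint torques, N m; "ee_pos": TCP position; "orientation": TCP orientation; "contact_force": force on the tool from outside, world axes, zero at the start; "ft_torque": the same for the moment, N m; "grip_width": finger opening in m; "grasp_force": force on a finger pad.
Only numpy, scipy, OpenCV 4.12 (cv2) and the standard library are available. Lean on these libraries where they do the work, as an engineer would, in place of code of your own. Each camera call takes 0.05 s, during which the arm holds its last target. There are 200 camera calls.

TASK

One of the three tally counters on the check tray has a key that is much stiffer than the other two. Press each counter's blue key down until it clicks, one after the other, starting in the lane beside the blue side rail and working across the tray; then slide the stiff one forward until it stands wholly on the red band. Leave all three upright on the tray floor, the good two where they stood, and do not shift the screwdriver, bowl, beaker and hand dispenser lying about.

Things in the scene. Friction and masses are not known exactly. Their poses are not given: they have to be found in the camera images.
- tray: fixed white check tray, 300 mm (its x) by 350 mm (its y), origin at the centre of its underside; floor 8 mm above the bench. Three lanes run along its x, centred at y = +105, 0, -105 mm, parted by ribs 6 mm wide, 10 mm above the floor. Side rails 22 mm above the floor: BLUE at +y, white at -y. A grey band at the near end (x -110 to -10 mm) is where the counters start, one in each lane
- red_band (a point): centre of the RED band painted across the far end of all three lanes, on the tray floor; the band runs from tray x = +26 to +144 mm and is closed by a stop wall 20 mm high whose inner face is at x = +144 mm
- counter_a_mid (a point): bench tally counter (all look alike): white box 60 mm along its x, 64 mm along its y, 48 mm high, 0.4 kg, standing loose on the tray floor with its x along the lane (within 0.1 rad); this point is at its centre, 24 mm above its underside. A round blue key stands up in the middle of its top. Which is stiff cannot be seen
- key_a_top (a point): centre of the top face of counter_a's blue key: 32 mm across, 62 mm above the counter's underside when up (14 mm above the white box), moves down with the key
- key_a (a joint): how far counter_a's key is pressed, m: 0 up, 0.008 at the bottom; it clicks at 0.0055. Sprung: force rises with travel and the key comes back up by itself. A good key needs about 4 N at the bottom (1.2 N to start moving), the stiff one about 13 N (4 N to start moving)
- counter_b_mid (a point): bench tally counter (all look alike): white box 60 mm along its x, 64 mm along its y, 48 mm high, 0.4 kg, standing loose on the tray floor with its x along the lane (within 0.1 rad); this point is at its centre, 24 mm above its underside. A round blue key stands up in the middle of its top. Which is stiff cannot be seen
- key_b_top (a point): centre of the top face of counter_b's blue key: 32 mm across, 62 mm above the counter's underside when up (14 mm above the white box), moves down with the key
- key_b (a joint): how far counter_b's key is pressed, m: 0 up, 0.008 at the bottom; it clicks at 0.0055. Sprung: force rises with travel and the key comes back up by itself. A good key needs about 4 N at the bottom (1.2 N to start moving), the stiff one about 13 N (4 N to start moving)
- counter_c_mid (a point): bench tally counter (all look alike): white box 60 mm along its x, 64 mm along its y, 48 mm high, 0.4 kg, standing loose on the tray floor with its x along the lane (within 0.1 rad); this point is at its centre, 24 mm above its underside. A round blue key stands up in the middle of its top. Which is stiff cannot be seen
- key_c_top (a point): centre of the top face of counter_c's blue key: 32 mm across, 62 mm above the counter's underside when up (14 mm above the white box), moves down with the key
- key_c (a joint): how far counter_c's key is pressed, m: 0 up, 0.008 at the bottom; it clicks at 0.0055. Sprung: force rises with travel and the key comes back up by itself. A good key needs about 4 N at the bottom (1.2 N to start moving), the stiff one about 13 N (4 N to start moving)
- driver: bystander: screwdriver lying about 250 mm to the tray's -y side
- dish: bystander: small white bowl, 80 mm across, 30 mm high, about 250 mm to the tray's +y side
- beaker: bystander: glass beaker, 95 mm high, 76 mm across, at the left of the tray
- pipette: bystander: white and blue hand dispenser, about 240 mm long, lying at the right of the tray

How it is judged:
On the way, in this order (a step that is already met when the one before it is completed fails the run):
1. the key of the counter in the lane beside the blue rail is pressed past its click (5.5 mm) (((value of joint key_a above 0.0055 m and y of counter_a_mid in the frame of tray between 0.065 and 0.145 m and x of counter_a_mid in the frame of tray below 0 m) or (value of joint key_b above 0.0055 m and y of counter_b_mid in the frame of tray between 0.065 and 0.145 m and x of counter_b_mid in the frame of tray below 0 m) or (value of joint key_c above 0.0055 m and y of counter_c_mid in the frame of tray between 0.065 and 0.145 m and x of counter_c_mid in the frame of tray below 0 m))), for 0.05 s.
2. the key of the counter in the middle lane is pressed past its click (5.5 mm) (((value of joint key_a above 0.0055 m and y of counter_a_mid in the frame of tray between -0.04 and 0.04 m and x of counter_a_mid in the frame of tray below 0 m) or (value of joint key_b above 0.0055 m and y of counter_b_mid in the frame of tray between -0.04 and 0.04 m and x of counter_b_mid in the frame of tray below 0 m) or (value of joint key_c above 0.0055 m and y of counter_c_mid in the frame of tray between -0.04 and 0.04 m and x of counter_c_mid in the frame of tray below 0 m))), for 0.05 s.
3. the key of the counter in the lane beside the white rail is pressed past its click (5.5 mm) (((value of joint key_a above 0.0055 m and y of counter_a_mid in the frame of tray between -0.145 and -0.065 m and x of counter_a_mid in the frame of tray below 0 m) or (value of joint key_b above 0.0055 m and y of counter_b_mid in the frame of tray between -0.145 and -0.065 m and x of counter_b_mid in the frame of tray below 0 m) or (value of joint key_c above 0.0055 m and y of counter_c_mid in the frame of tray between -0.145 and -0.065 m and x of counter_c_mid in the frame of tray below 0 m))), for 0.05 s.
At the end, for the whole second after the job is handed in: The stiff counter stands on the red band (its centre at tray x 54 to 130 mm, y within 135 mm, not riding on a rib) with its key up (under 2 mm); the other two are within 25 mm of where they began; all three are upright (within 0.1 rad) and at rest (x of counter_b_mid in the frame of tray between 0.054 and 0.13 m and z of counter_b_mid in the frame of tray below 0.037 m and value of joint key_b below 0.002 m and y of counter_b_mid in the frame of tray between -0.135 and 0.135 m and distance of each of counter_a_mid, counter_c_mid from where it was at the start of the episode below 0.025 m and angle between each of counter_a_mid, counter_b_mid, counter_c_mid's own z axis and vertical below 0.1 rad and linear speed of each of counter_a, counter_b, counter_c below 0.02 m/s); the robot touches nothing.
It fails at once if a bystander is moved more than 30 mm (distance of any of driver, dish, beaker, pipette from where it was at the start of the episode above 0.03 m).
It also fails if it takes over 51 s, if anything falls off the work surface, if the arm or the gripper's body presses on something with over 40 N, if the wrist force passes 120 N, or if a joint passes its speed limit or range.

## Working session

There is one attempt and no reset: what is moved stays moved. The work goes in short steps, Python scripts to look and compute and a shell command to move; the robot and the scene stay as the last step left them, time stands still between calls to the robot, and variables do not carry over. Pictures are saved under pics/ and viewed, at most 10 in all, crops included, and the job is handed in when it is done.

```bash
mkdir -p pics
cat > h.py <<'E'
from station import *
import numpy as np, cv2
from scipy.spatial.transform import Rotation as Ro
def st():
    s=get_state(); print('t',round(s['time_s'],2),'p',np.round(s['ee_pos'],4),'\n',np.round(Ro.from_rotvec(s['orientation']).as_matrix(),3),'F',np.round(s['contact_force'],1),'w',s['grip_width'])
    return s
def px(p,X):
    c=p['mtx']@(p['R']@np.asarray(X)+p['t']); return c[:2]/c[2]
E
python3 - <<'E'
from h import *
st()
ims=[]
for n in('scene','top'):
    p=read_camera(n); im=p['color'][:,:,::-1].copy()
    print(n,'cam at',np.round(-p['R'].T@p['t'],3))
    for q in('key_a_top','counter_a_mid','red_band','tray','beaker','dish','driver','pipette'):
        for d in tip_of(p,q)[:4]:
            if d['score']<.3: continue
            u=px(p,d['location']); print(q,round(d['score'],2),np.round(d['location'],3),u.astype(int))
            cv2.circle(im,tuple(int(v) for v in u),3,(0,255,0),-1)
    cv2.imwrite(f'pics/{n}0.png',im)
E
```

```text
t 0.0 p [0.2596 0.5678 0.2013] 
 [[-0.91   0.416 -0.001]
 [ 0.416  0.91  -0.002]
 [-0.    -0.002 -1.   ]] F [ 0.2 -0.3 -0.3] w 0.08815472453699269
scene cam at [0.953 0.636 0.676]
key_a_top 0.44 [ 0.497 -0.1    0.068] [316 208]
key_a_top 0.39 [ 0.544  0.014 -0.001] [325 263]
counter_a_mid 0.81 [ 0.496 -0.101  0.034] [316 219]
red_band 0.91 [0.632 0.02  0.008] [292 276]
red_band 0.36 [0.489 0.011 0.076] [346 229]
tray 0.89 [0.544 0.01  0.001] [323 262]
beaker 0.69 [0.59  0.455 0.   ] [450 436]
dish 0.93 [0.507 0.258 0.001] [408 329]
driver 0.63 [ 0.554 -0.237 -0.005] [271 211]
pipette 0.46 [ 0.551 -0.236 -0.003] [272 210]
top cam at [ 0.406 -0.007  1.243]
key_a_top 0.5 [ 0.494 -0.098  0.07 ] [352 260]
counter_a_mid 0.81 [ 0.498 -0.101  0.031] [352 260]
counter_a_mid 0.64 [ 0.556 -0.239  0.003] [404 238]
counter_a_mid 0.31 [ 0.499 -0.463  0.004] [490 260]
red_band 0.64 [0.627 0.024 0.008] [304 211]
tray 0.86 [0.552 0.01  0.004] [309 240]
beaker 0.74 [0.597 0.454 0.003] [140 223]
dish 0.97 [ 0.507  0.254 -0.004] [216 257]
driver 0.81 [ 0.556 -0.24   0.001] [404 238]
pipette 0.55 [ 0.498 -0.459  0.   ] [488 261]
pipette 0.43 [ 0.554 -0.24   0.004] [404 239]
```

View pics/scene0.png

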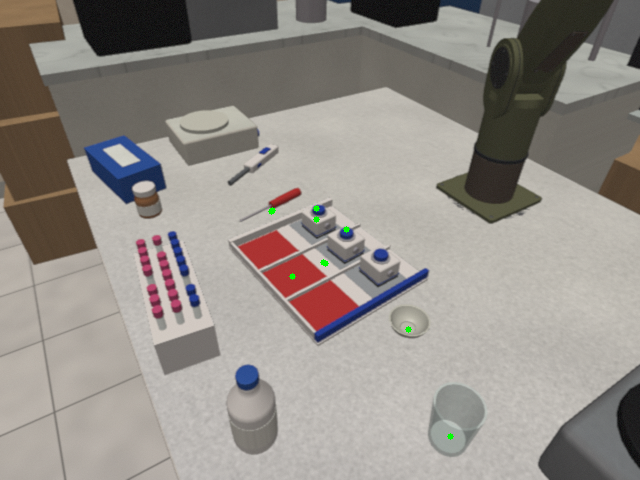

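View pics/top0.png

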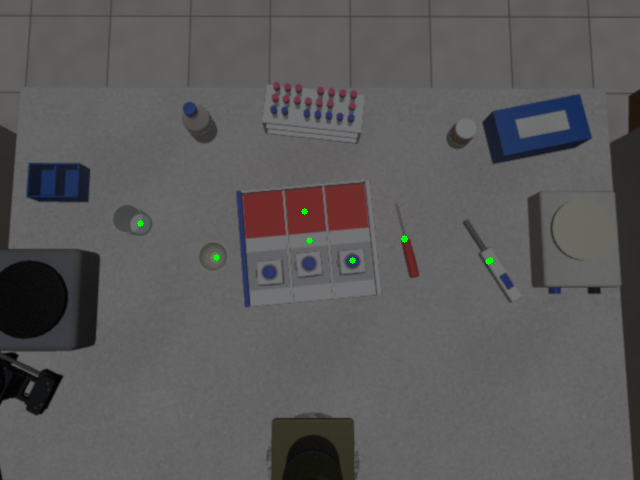

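The blue rail is on the +y side, at top-view px (243,248). The keys are at top px (270,272), (309,264) and (352,260), and at scene px (381,256), (346,230) and (318,210). Red band is at the far (+x) end. Next I triangulate the keys from both views.

Run:
```python
from h import *
P={n:read_camera(n) for n in('scene','top')}
def back(p,u,v,z):
    d=p['R'].T@np.linalg.solve(p['mtx'],[u,v,1.]); c=-p['R'].T@p['t']; return c+d*(z-c[2])/d[2]
def backd(p,u,v): 
    z=p['z_map'][int(v),int(u)]; return p['R'].T@(np.linalg.solve(p['mtx'],[u,v,1.])*z-p['t'])
B={}
for n,roi in(('top',(235,170,150,140)),('scene',(220,190,215,155))):
    p=P[n]; h=cv2.cvtColor(p['color'],cv2.COLOR_RGB2HSV); m=cv2.inRange(h,(105,120,30),(130,255,255))
    k=np.zeros_like(m); x,y,w,hh=roi; k[y:y+hh,x:x+w]=m[y:y+hh,x:x+w]
    N,L,S,C=cv2.connectedComponentsWithStats(k)
    B[n]=[(C[i],S[i]) for i in range(1,N) if S[i][4]>30]
    for i in range(1,N):
        if S[i][4]>30:
            print(n,C[i].round(1),S[i],'z.07',back(p,*C[i],.068).round(4),'depth',backd(p,*C[i]).round(4))
            if S[i][4]>300 or max(S[i][2:4])>60:
                v,u=np.where(L==i); q=np.array([back(p,a,b,.03) for a,b in zip(u,v)])[:,:2]
                vx,vy,_,_=cv2.fitLine(q.astype(np.float32),cv2.DIST_L2,0,.01,.01).ravel(); print(' rail yaw',np.arctan2(vy,vx))
# triangulate
tk=sorted([c for c,s in B['top'] if max(s[2:4])<40],key=lambda c:c[0]); sk=sorted([c for c,s in B['scene'] if max(s[2:4])<40],key=lambda c:-c[0])
M=[P[n]['mtx']@np.c_[P[n]['R'],P[n]['t']] for n in('top','scene')]
for a,b in zip(tk,sk):
    X=cv2.triangulatePoints(M[0],M[1],a.reshape(2,1),b.reshape(2,1)).ravel(); print('tri',(X[:3]/X[3]).round(4))
# counter yaw: white top from depth in top view
p=P['top']; Z=p['z_map']; vv,uu=np.mgrid[170:310,235:385]
pts=np.stack([backd(p,u,v) for u,v in zip(uu.ravel(),vv.ravel())])
sel=(pts[:,2]>.047)&(pts[:,2]<.08); m=sel.reshape(vv.shape).astype(np.uint8)
for c in cv2.findContours(m,cv2.RETR_EXTERNAL,cv2.CHAIN_APPROX_NONE)[0]:
    if cv2.contourArea(c)<150: continue
    r=cv2.minAreaRect(c); u,v=r[0][0]+235,r[0][1]+170
    print('box',np.round(r,2) if 0 else r, back(p,u,v,.056).round(4), 'ztop med',np.median(pts[sel][:,2]).round(4), pts[sel][:,2].max().round(4))
```

```text
top [242.8 249.7] [237 192  12 114 405] z.07 [0.5204 0.1737 0.068 ] depth [0.5241 0.1795 0.0305]
 rail yaw 0.09343945
top [352.1 260.7] [347 255  11  12  99] z.07 [ 0.4935 -0.0971  0.068 ] depth [ 0.4934 -0.097   0.0692]
top [308.5 263.1] [303 258  12  11 102] z.07 [0.4873 0.0108 0.068 ] depth [0.4874 0.0108 0.0665]
top [268.8 271.6] [263 266  12  12 104] z.07 [0.4664 0.1085 0.068 ] depth [0.4663 0.1085 0.0681]
scene [318.3 209.8] [313 206  12   9  89] z.07 [ 0.4973 -0.0924  0.068 ] depth [ 0.4998 -0.0884  0.0713]
scene [346.1 233. ] [340 228  13  11 108] z.07 [0.4909 0.0149 0.068 ] depth [0.4909 0.0149 0.068 ]
scene [380.4 254.7] [374 249  14  12 130] z.07 [0.4704 0.1123 0.068 ] depth [0.4708 0.1127 0.0686]
scene [369.1 305.2] [ 315  269  113   72 1062] z.07 [0.5757 0.2146 0.068 ] depth [0.5515 0.1876 0.029 ]
 rail yaw 0.09677129
tri [0.4668 0.1087 0.0637]
tri [0.4877 0.0108 0.0639]
tri [ 0.4939 -0.0975  0.0636]
box ((33.98223114013672, 102.75127410888672), (25.007715225219727, 25.648937225341797), 85.91438293457031) [0.464  0.1092 0.056 ] ztop med 0.0572 0.0763
box ((72.53846740722656, 94.30770111083984), (24.558876037597656, 26.791501998901367), 82.87498474121094) [0.4851 0.0133 0.056 ] ztop med 0.0572 0.0763
box ((116.37804412841797, 91.90243530273438), (24.847097396850586, 25.509685516357422), 83.6598129272461) [ 0.4912 -0.0961  0.056 ] ztop med 0.0572 0.0763
```

```bash
python3 -m jog '[[0,0,0,-0.131,0],[0,0,0,-0.131,0],[0,0,0,-0.131,0],[0,0,0,-0.131,0],[0,0,0,0,0]]' 30
cat >> h.py <<'E'
def go(T,s=None):
    s=s or st(); R=Ro.from_rotvec(s['orientation']).as_matrix(); print('tool mm to',T,(R.T@(np.array(T)-s['ee_pos'])*1000).round(1))
E
python3 -c "
from h import *
go([.467,.109,.11])"
```

```text
time_s: 1.5
ee_pos: [0.26, 0.5684, 0.2021]
orientation: [0.15, -3.138, -0.0]
contact_force: [0.7, 0.2, -0.2]
grip_width: 0.0501
grasp_force: 0.0
t 1.5 p [0.26   0.5684 0.2021] 
 [[-0.995 -0.095 -0.   ]
 [-0.095  0.995  0.   ]
 [ 0.     0.    -1.   ]] F [ 0.7  0.2 -0.2] w 0.05014149473247082
tool mm to [0.467, 0.109, 0.11] [-162.4 -477.    91.9]
```

```bash
python3 -m jog '[[-15,-43,0,0,0],[-15,-43,0,0,0],[-15,-43,0,0,0],[-15,-43,0,0,0],[-15,-43,0,0,0],[-15,-43,0,0,0],[-15,-43,0,0,0],[-15,-43,0,0,0]]' >/dev/null;  python3 -m jog '[[-14,-43,0,0,0],[-14,-43,15,0,0],[-14,-43,20,0,0],[0,-4,30,0,0],[0,0,27,0,0],[0,0,0,0,0]]'
python3 - <<'E'
from h import *
go([.467,.109,.075])
for n in('scene','top'):
    p=read_camera(n); cv2.imwrite(f'pics/{n}1.png',cv2.resize(p['color'][150:320,200:440,::-1],None,fx=2.5,fy=2.5))
E
```

```text
time_s: 2.9
ee_pos: [0.4648, 0.1078, 0.1079]
orientation: [0.143, -3.133, 0.003]
contact_force: [-0.6, -0.1, 0.4]
grip_width: 0.0003
grasp_force: 0.0
t 2.9 p [0.4648 0.1078 0.1079] 
 [[-0.996 -0.091 -0.005]
 [-0.091  0.996 -0.002]
 [ 0.005 -0.002 -1.   ]] F [-0.6 -0.1  0.4] w 0.00032714525394826
tool mm to [0.467, 0.109, 0.075] [-2.5  1.1 32.9]
```

View pics/scene1.png

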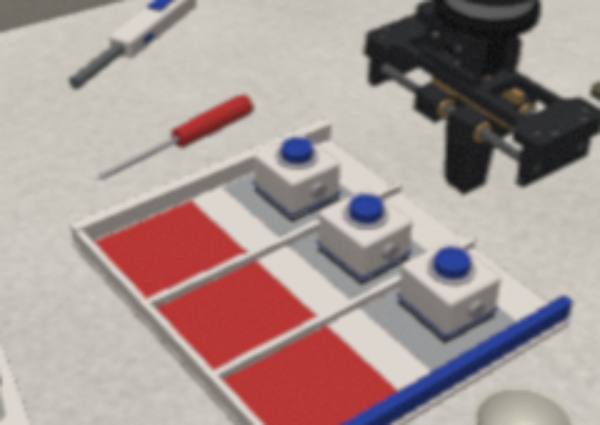

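The scene crop shows the shut fingertips at crop (466,190), i.e. px (386,226), and the blue-lane key at crop (452,262). I check whether that agrees with the measured TCP.

Run:
```python
from h import *
s=get_state(); p=read_camera('scene'); print(px(p,s['ee_pos']),px(p,[.467,.109,.070]))
```

```text
[383.13094589 237.62102904] [380.78047039 252.56263988]
```

View pics/top1.png

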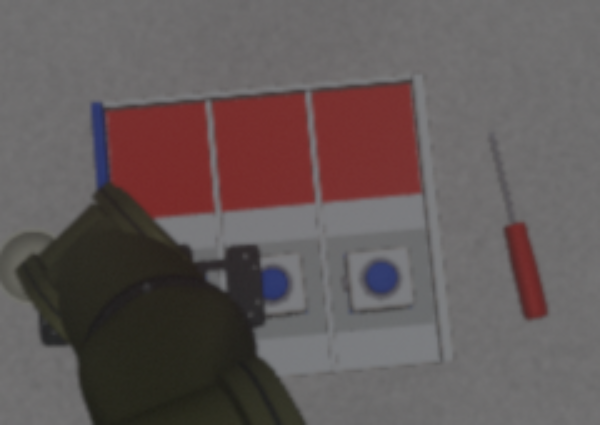

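The top crop shows the arm hiding the blue-lane counter, so only the mid key at (272,283) and the white-lane key at (380,277) are visible. The fingertip sits about 10 px off its predicted place in the scene view, so I look again now that the arm has settled.

Run:
```python
from h import *
s=st(); p=read_camera('scene'); u=px(p,s['ee_pos']);print(u)
im=p['color'][:,:,::-1].copy(); im=cv2.resize(im[190:280,320:450],None,fx=5,fy=5,interpolation=cv2.INTER_CUBIC)
cv2.circle(im,tuple(((u-[320,190])*5).astype(int).tolist()),4,(0,255,0),-1); cv2.imwrite('pics/s2.png',im)
z=p['z_map'][200:250,360:410]
for v in range(200,250,3): 
    print(v,[tuple((p['R'].T@(np.linalg.solve(p['mtx'],[c,v,1.])*p['z_map'][v,c]-p['t'])).round(3)) for c in (384,388)])
```

```text
t 3.05 p [0.467  0.1098 0.1111] 
 [[-0.996 -0.095  0.001]
 [-0.095  0.996  0.001]
 [-0.001  0.    -1.   ]] F [0.  0.2 0.6] w 0.00036960904675656766
[383.04194211 237.55055101]
200 [(np.float64(0.497), np.float64(0.132), np.float64(0.226)), (np.float64(0.497), np.float64(0.142), np.float64(0.232))]
203 [(np.float64(0.499), np.float64(0.135), np.float64(0.222)), (np.float64(0.497), np.float64(0.143), np.float64(0.226))]
206 [(np.float64(0.476), np.float64(0.111), np.float64(0.193)), (np.float64(0.497), np.float64(0.144), np.float64(0.221))]
209 [(np.float64(0.475), np.float64(0.11), np.float64(0.185)), (np.float64(0.476), np.float64(0.123), np.float64(0.193))]
212 [(np.float64(0.472), np.float64(0.108), np.float64(0.176)), (np.float64(0.474), np.float64(0.122), np.float64(0.185))]
215 [(np.float64(0.476), np.float64(0.114), np.float64(0.173)), (np.float64(0.475), np.float64(0.124), np.float64(0.18))]
218 [(np.float64(0.475), np.float64(0.114), np.float64(0.166)), (np.float64(0.474), np.float64(0.124), np.float64(0.172))]
221 [(np.float64(0.475), np.float64(0.115), np.float64(0.16)), (n
[... 468 characters left out ...]
.006), np.float64(0.001)), (np.float64(0.35), np.float64(-0.001), np.float64(0.001))]
236 [(np.float64(0.365), np.float64(0.002), np.float64(-0.0)), (np.float64(0.355), np.float64(0.006), np.float64(-0.002))]
239 [(np.float64(0.374), np.float64(0.013), np.float64(0.001)), (np.float64(0.362), np.float64(0.014), np.float64(-0.003))]
242 [(np.float64(0.379), np.float64(0.02), np.float64(-0.001)), (np.float64(0.372), np.float64(0.027), np.float64(0.001))]
245 [(np.float64(0.392), np.float64(0.036), np.float64(0.006)), (np.float64(0.394), np.float64(0.051), np.float64(0.018))]
248 [(np.float64(0.44), np.float64(0.088), np.float64(0.055)), (np.float64(0.397), np.float64(0.056), np.float64(0.014))]
```

View pics/s2.png

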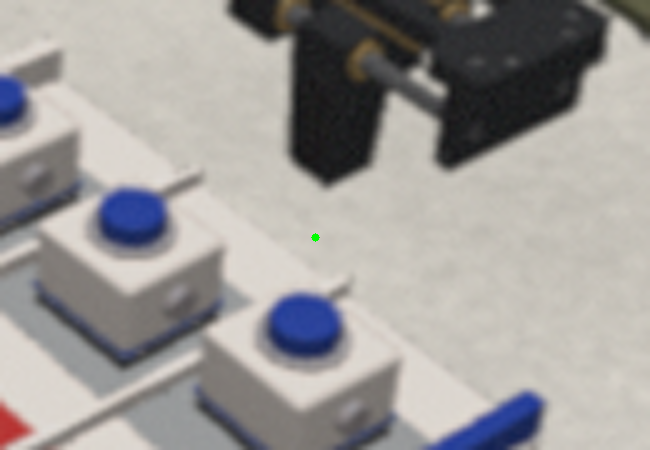

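The picture shows visible fingertips at z≈0.15, centred over the key but about 38 mm above the reported TCP. I descend guarded by force to find the real contact height.

```bash
python3 -m jog '[[0,0,12,0,0],[0,0,12,0,0],[0,0,8,0,0],[0,0,2,0,0],[0,0,0,0,0]]' |grep -E 'ee_pos|contact|time'; python3 -m jog '[[0,0,2,0,0],[0,0,2,0,0],[0,0,1,0,0],[0,0,0,0,0]]'|grep -E 'ee_pos|contact'; python3 -m jog '[[0,0,1,0,0],[0,0,1,0,0],[0,0,0,0,0]]'|grep -E 'ee_pos|contact'
```

```text
time_s: 3.6
ee_pos: [0.4667, 0.1093, 0.0765]
contact_force: [0.2, -0.1, 0.5]
ee_pos: [0.4664, 0.109, 0.0711]
contact_force: [-0.4, -0.7, -0.2]
ee_pos: [0.4664, 0.109, 0.069]
contact_force: [-0.7, -0.6, 0.1]
```

```bash
python3 -m jog '[[0,0,2,0,0],[0,0,2,0,0],[0,0,0,0,0]]'|grep -E 'ee_pos|contact'
python3 - <<'E'
from h import *
st(); p=read_camera('scene'); cv2.imwrite('pics/s3.png',cv2.resize(p['color'][190:280,320:450,::-1],None,fx=5,fy=5,interpolation=cv2.INTER_CUBIC))
E
```

```text
ee_pos: [0.4663, 0.109, 0.0648]
contact_force: [-0.6, -0.4, 0.4]
t 4.6 p [0.4663 0.109  0.0648] 
 [[-0.995 -0.095 -0.   ]
 [-0.095  0.995 -0.   ]
 [ 0.    -0.    -1.   ]] F [-0.6 -0.4  0.4] w 0.0002222321941819205
```

View pics/s3.png

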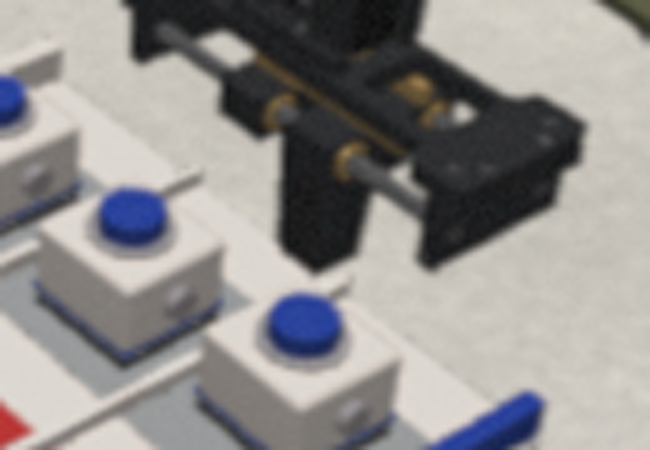

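Fingertips at crop (318,268) are still clear of the key at (305,322). The tips are physically higher than the reported TCP, so I measure by how much from the depth.

Run:
```python
from h import *
p=read_camera('scene'); vv,uu=np.mgrid[225:252,372:396]
Z=p['z_map'][vv,uu]; X=(np.stack([uu,vv,np.ones_like(uu)],-1)@np.linalg.inv(p['mtx']).T*Z[...,None]-p['t'])@p['R']
m=(p['color'][vv,uu].sum(-1)<150)&(abs(X[...,0]-.47)<.04)
q=X[m]; print(len(q)); i=np.argsort(q[:,2])[:14]; print(q[i].round(3)); print('xy range',q.min(0).round(3),q.max(0).round(3))
```

```text
248
[[0.473 0.116 0.104]
 [0.475 0.114 0.106]
 [0.475 0.111 0.106]
 [0.475 0.108 0.106]
 [0.475 0.1   0.107]
 [0.473 0.109 0.107]
 [0.475 0.104 0.107]
 [0.474 0.116 0.107]
 [0.475 0.121 0.108]
 [0.478 0.105 0.108]
 [0.473 0.108 0.108]
 [0.475 0.107 0.108]
 [0.475 0.114 0.108]
 [0.475 0.104 0.109]]
xy range [0.459 0.098 0.104] [0.498 0.144 0.177]
```

```bash
python3 -m jog '[[0,0,10,0,0],[0,0,10,0,0],[0,0,4,0,0],[0,0,0,0,0]]' |grep -E 'ee_pos|contact|time'; for i in 1 2; do python3 -m jog '[[0,0,2,0,0],[0,0,2,0,0],[0,0,0,0,0]]'|grep -E 'ee_pos|contact'; done
```

```text
time_s: 5.1
ee_pos: [0.4658, 0.1089, 0.0401]
contact_force: [0.5, -0.2, -0.0]
ee_pos: [0.4665, 0.109, 0.037]
contact_force: [-0.2, 0.4, -0.1]
ee_pos: [0.4666, 0.1091, 0.033]
contact_force: [1.0, -0.1, 1.2]
```

```bash
python3 -m jog '[[0,0,2,0,0],[0,0,0,0,0]]'|grep -E 'ee_pos|contact'; python3 -m jog '[[0,0,2,0,0],[0,0,0,0,0]]'|grep -E 'ee_pos|contact';python3 -m jog '[[0,0,2,0,0],[0,0,0,0,0]]'|grep -E 'ee_pos|contact'
```

```text
ee_pos: [0.4666, 0.109, 0.0311]
contact_force: [0.6, 0.1, 2.5]
ee_pos: [0.4666, 0.109, 0.029]
contact_force: [0.1, 0.3, 2.5]
ee_pos: [0.4666, 0.1091, 0.027]
contact_force: [0.9, 0.5, 3.1]
```

```bash
python3 -m jog '[[0,0,1,0,0],[0,0,0,0,0]]'|grep -E 'ee_pos|contact'; python3 -m jog '[[0,0,1,0,0],[0,0,0,0,0]]'|grep -E 'ee_pos|contact'; python3 -m jog '[[0,0,0.5,0,0],[0,0,0,0,0]]'|grep -E 'ee_pos|contact'
```

```text
ee_pos: [0.4667, 0.1091, 0.0261]
contact_force: [1.2, -0.4, 3.5]
ee_pos: [0.4667, 0.109, 0.0257]
contact_force: [-0.2, -0.6, 11.6]
ee_pos: [0.4667, 0.1091, 0.0256]
contact_force: [-0.7, -0.1, 15.3]
```

```bash
python3 -m jog '[[0,0,-12,0,0],[0,0,-14,0,0],[-4,-33,0,0,0],[-4,-33,0,0,0],[-4,-33,0,0,0],[0,0,8,0,0],[0,0,0,0,0]]' |grep -E 'ee_pos|contact|time'; python3 -c "
from h import *
go([.488,.011,.035])"
```

```text
time_s: 7.6
ee_pos: [0.487, 0.0109, 0.0417]
contact_force: [0.3, -0.2, 0.6]
t 7.6 p [0.487  0.0109 0.0417] 
 [[-0.996 -0.093 -0.002]
 [-0.093  0.996  0.   ]
 [ 0.002  0.    -1.   ]] F [ 0.3 -0.2  0.6] w 0.0008749149855320279
tool mm to [0.488, 0.011, 0.035] [-1.  -0.   6.7]
```

```bash
python3 -m jog '[[0,0,5,0,0],[0,0,3,0,0],[0,0,0,0,0]]' |grep -E 'ee_pos|contact|time'; for i in 1 2 ; do python3 -m jog '[[0,0,2,0,0],[0,0,0,0,0]]'|grep -E 'ee_pos|contact'; done;  python3 -m jog '[[0,0,1.5,0,0],[0,0,0,0,0]]'|grep -E 'ee_pos|contact'
```

```text
time_s: 7.9
ee_pos: [0.4875, 0.013, 0.0342]
contact_force: [0.1, -0.3, 0.3]
ee_pos: [0.4877, 0.0127, 0.0328]
contact_force: [-1.3, 3.1, 4.5]
ee_pos: [0.4877, 0.0127, 0.031]
contact_force: [-1.8, 2.1, 7.1]
ee_pos: [0.4877, 0.0127, 0.0296]
contact_force: [-1.5, 2.8, 7.7]
```

```bash
python3 -m jog '[[0,0,2,0,0],[0,0,0,0,0]]' |grep -E 'ee_pos|contact|time'; python3 -m jog '[[0,0,1.5,0,0],[0,0,0,0,0]]'|grep -E 'ee_pos|contact'; python3 -m jog '[[0,0,1,0,0],[0,0,0,0,0]]'|grep -E 'ee_pos|contact'
```

```text
time_s: 8.7
ee_pos: [0.4877, 0.0128, 0.0278]
contact_force: [-2.7, 2.2, 11.1]
ee_pos: [0.4877, 0.0127, 0.0264]
contact_force: [-2.3, 2.7, 12.3]
ee_pos: [0.4877, 0.0127, 0.0258]
contact_force: [-2.8, 1.7, 14.4]
```

The middle counter is the stiff one (12.3 N near the bottom, against 3.5 N for the first). Next is the white-rail lane.

```bash
python3 -m jog '[[0,0,-12,0,0],[0,0,-14,0,0],[1,-36,0,0,0],[1,-37,0,0,0],[2,-37,0,0,0],[0,0,8,0,0],[0,0,5,0,0],[0,0,0,0,0]]' |grep -E 'ee_pos|contact|time'; python3 -m jog '[[0,0,3,0,0],[0,0,0,0,0]]'|grep -E 'ee_pos|contact'; python3 -m jog '[[0,0,2,0,0],[0,0,0,0,0]]'|grep -E 'ee_pos|contact'
```

```text
time_s: 9.9
ee_pos: [0.4939, -0.0968, 0.037]
contact_force: [0.2, 0.6, -0.2]
ee_pos: [0.4943, -0.0968, 0.0344]
contact_force: [0.6, -0.2, -0.2]
ee_pos: [0.4946, -0.0974, 0.0326]
contact_force: [-0.1, 1.3, 1.1]
```

```bash
python3 -m jog '[[0,0,2,0,0],[0,0,2,0,0],[0,0,0,0,0]]' |grep -E 'ee_pos|contact|time'; python3 -m jog '[[0,0,2,0,0],[0,0,1,0,0],[0,0,0,0,0]]'|grep -E 'ee_pos|contact'; python3 -m jog '[[0,0,0.5,0,0],[0,0,0,0,0]]'|grep -E 'ee_pos|contact'
```

```text
time_s: 10.6
ee_pos: [0.4947, -0.0978, 0.0285]
contact_force: [0.2, 1.7, 2.9]
ee_pos: [0.4947, -0.0979, 0.0258]
contact_force: [-0.4, 2.5, 5.3]
ee_pos: [0.4947, -0.0979, 0.0258]
contact_force: [-0.4, 2.1, 10.1]
```

All three keys are pressed and the middle one is stiff. I lift, go over the middle counter with the fingers open and check the position.

```bash
python3 -m jog '[[0,0,-20,0,0],[0,0,-30,0,0],[-1,36,-10,0,86],[-1,37,0,0,86],[-2,37,0,0,86],[0,0,0,0,86],[0,0,0,0,86],[0,0,0,0,86]]' 15
python3 - <<'E'
from h import *
st(); p=read_camera('scene')
h=cv2.cvtColor(p['color'],cv2.COLOR_RGB2HSV); m=cv2.inRange(h,(105,120,30),(130,255,255)); m[:190]=0;m[265:]=0;m[:,:300]=0;m[:,400:]=0
N,L,S,C=cv2.connectedComponentsWithStats(m); print([(C[i].round(1),S[i][4]) for i in range(1,N) if S[i][4]>30])
cv2.imwrite('pics/s4.png',cv2.resize(p['color'][160:280,280:440,::-1],None,fx=5,fy=5,interpolation=cv2.INTER_CUBIC))
E
```

```text
time_s: 11.9
ee_pos: [0.4875, 0.0097, 0.0848]
orientation: [0.146, -3.137, 0.003]
contact_force: [-0.4, -0.1, 0.2]
grip_width: 0.0464
grasp_force: 0.0
t 11.9 p [0.4875 0.0097 0.0848] 
 [[-0.996 -0.093 -0.001]
 [-0.093  0.996 -0.002]
 [ 0.001 -0.002 -1.   ]] F [-0.4 -0.1  0.2] w 0.04635002750524365
[(array([318.4, 209.8]), np.int32(90)), (array([346.1, 233. ]), np.int32(110)), (array([380.4, 254.7]), np.int32(130))]
```

View pics/s4.png

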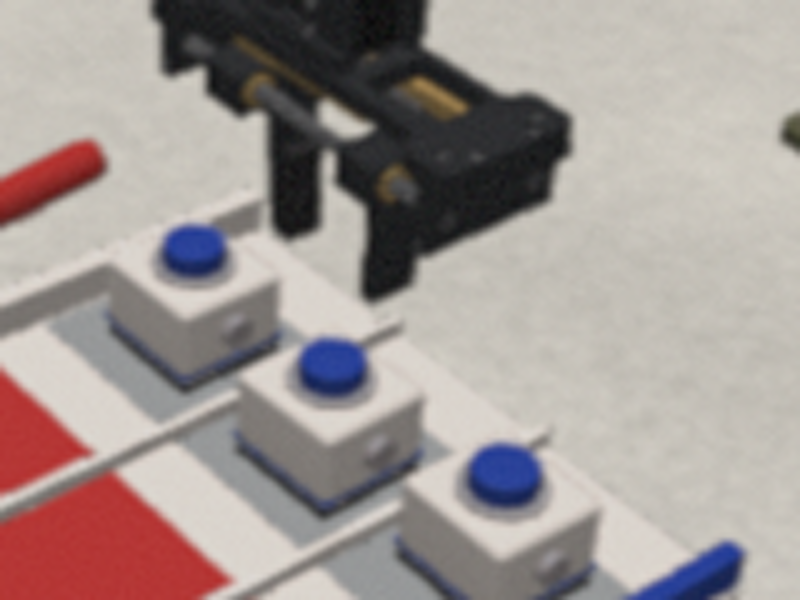

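Counters unmoved (key blobs identical, middle at crop (333,365)); fingers (at (297,230) and (388,290) in the crop) still opening to straddle it. Going down to just above the box.

```bash
python3 -m jog '[[0,0,0,0,86],[0,0,0,0,86],[0,0,12,0,86],[0,0,20,0,86],[0,0,15,0,86],[0,0,8,0,86],[0,0,0,0,86],[0,0,0,0,86]]'
python3 - <<'E'
from h import *
go([.488,.011,-.004])
p=read_camera('scene')
vv,uu=np.mgrid[200:245,315:375]
Z=p['z_map'][vv,uu]; X=(np.stack([uu,vv,np.ones_like(uu)],-1)@np.linalg.inv(p['mtx']).T*Z[...,None]-p['t'])@p['R']
m=(p['color'][vv,uu].sum(-1)<150)&(X[...,2]>.055)&(X[...,2]<.085)
for s in (X[...,1]<0.011,X[...,1]>.011): q=X[m&s]; print(len(q),q.min(0).round(3),q.max(0).round(3)) if len(q) else 0
E
```

```text
time_s: 12.75
ee_pos: [0.488, 0.0115, 0.0304]
orientation: [-0.149, 3.138, 0.0]
contact_force: [-0.3, -1.1, 0.8]
grip_width: 0.0757
grasp_force: 0.0
t 12.75 p [0.488  0.0115 0.0304] 
 [[-0.995 -0.095  0.   ]
 [-0.095  0.995  0.   ]
 [-0.     0.    -1.   ]] F [-0.3 -1.1  0.8] w 0.0757090254690695
tool mm to [0.488, 0.011, -0.004] [ 0.1 -0.5 34.4]
42 [ 0.488 -0.082  0.064] [ 0.503 -0.024  0.084]
32 [0.48  0.025 0.065] [0.495 0.065 0.084]
```

Centred with 6 mm play each side. Now I go down guarded by force.

```bash
python3 -m jog '[[0,0,7,0,86],[0,0,4,0,86],[0,0,3,0,86],[0,0,0,0,86]]'|grep -E 'ee_pos|contact'; python3 -m jog '[[0,0,5,0,86],[0,0,5,0,86],[0,0,0,0,86]]'|grep -E 'ee_pos|contact'
```

```text
ee_pos: [0.4876, 0.0116, 0.0157]
contact_force: [-0.5, 0.0, -0.2]
ee_pos: [0.4874, 0.0116, 0.0054]
contact_force: [-0.3, 0.7, -0.6]
```

```bash
python3 -m jog '[[0,0,4,0,86],[0,0,4,0,86],[0,0,0,0,70],[0,0,0,0,70],[0,0,0,0,65],[0,0,0,0,65],[0,0,0,0,65]]' 10; python3 -c "
from h import *
st()"
```

```text
time_s: 14.2
ee_pos: [0.4877, 0.0116, -0.002]
orientation: [0.149, -3.138, -0.0]
contact_force: [0.6, -0.4, -4.6]
grip_width: 0.0641
grasp_force: 9.9
t 14.2 p [ 0.4877  0.0116 -0.002 ] 
 [[-0.995 -0.095 -0.   ]
 [-0.095  0.995  0.   ]
 [ 0.     0.    -1.   ]] F [ 0.6 -0.4 -4.6] w 0.06413773898876249
```

Gripped (64.1 mm, 10 N). Sliding 150 mm forward along the lane.

```bash
python3 -m jog '[[-8,0,0,0,65],[-15,0,0,0,65],[-15,0,0,0,65],[-15,0,0,0,65],[-15,0,0,0,65],[-10,0,0,0,65],[0,0,0,0,65]]'; python3 -m jog '[[-15,0,0,0,65],[-15,0,0,0,65],[-15,0,0,0,65],[-15,0,0,0,65],[-12,0,0,0,65],[0,0,0,0,65],[0,0,0,0,65]]'
```

```text
time_s: 14.9
ee_pos: [0.5679, 0.0193, -0.0018]
orientation: [-0.148, 3.135, 0.002]
contact_force: [0.2, -0.0, -3.7]
grip_width: 0.0643
grasp_force: 9.9
time_s: 15.6
ee_pos: [0.6363, 0.0257, -0.0021]
orientation: [0.15, -3.137, 0.0]
contact_force: [1.0, -0.1, -3.3]
grip_width: 0.064
grasp_force: 9.9
```

```bash
python3 -m jog '[[0,0,0.5,0,65],[0,0,0.5,0,65],[0,0,0,0,65]]' | grep contact; python3 -m jog '[[0,0,0,0,75],[0,0,0,0,86],[0,0,0,0,86],[0,0,0,0,86],[0,0,-10,0,86],[0,0,-20,0,86],[0,0,-30,0,86],[0,0,-40,0,86]]'; python3 -m jog '[[45,0,-20,0,86],[45,0,0,0,86],[45,0,0,0,86],[45,0,0,0,86],[0,0,0,0,86]]' | grep time;  python3 - <<'E'
from h import *
p=read_camera('scene'); cv2.imwrite('pics/s5.png',cv2.resize(p['color'][170:350,220:440,::-1],None,fx=3,fy=3,interpolation=cv2.INTER_CUBIC))
t=read_camera('top')
for q in(p,t):
    for d in tip_of(q,'counter_a_mid')[:4]+tip_of(q,'tray')[:1]: print(round(d['score'],2),d['location'])
E
```

```text
contact_force: [-3.0, -1.1, 5.8]
time_s: 16.7
ee_pos: [0.6359, 0.0257, 0.0974]
orientation: [0.15, -3.135, 0.0]
contact_force: [-0.0, -0.0, 0.1]
grip_width: 0.0754
grasp_force: 0.0
time_s: 17.2
0.74 [0.4943, -0.0999, 0.0322]
0.65 [0.5462, 0.0132, 0.0019]
0.77 [0.4965, -0.1056, 0.0342]
0.69 [0.6267, 0.0234, 0.008]
0.74 [0.5456, 0.0104, 0.0049]
```

View pics/s5.png

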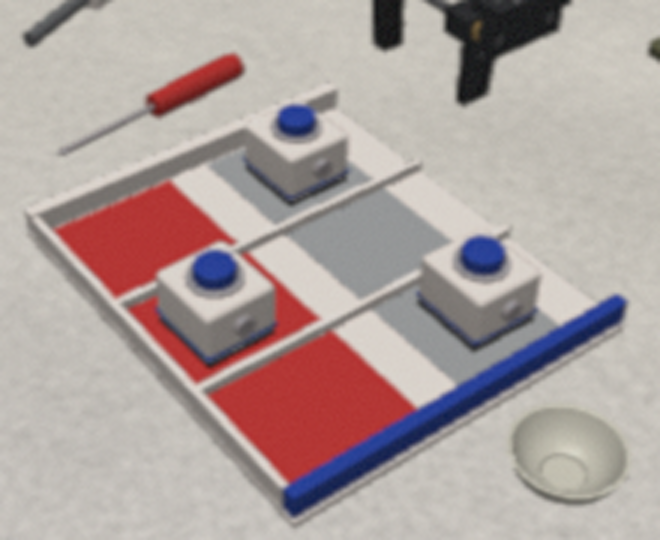

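The stiff counter stands upright, wholly on the red band (crop (215,305)), clear of the ribs and with its key up. The other two are in place and the gripper is clear of everything. I hand in.

```bash
python3 -c "
from station import *
print(job_done())"
```

```text
the job is handed in; nothing more can be done
None
```

I pressed all three keys to their stops in order from the blue rail, found the middle counter to be the stiff one, slid it wholly onto the red band, and handed the job in at about 17 s; the good two still stand in their lanes, and no verdict came back.

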